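Take the hole bar out of its hooded holder and clamp it for measuring

ROBOT

A 7-joint arm with a two-finger parallel gripper is mounted at the origin on the work surface. World frame = base frame: x ahead of the robot, y to its left, z up, the work surface at z = 0. Lengths are in m, angles in rad, forces in N, time in s.
With the tool pointing down it reaches from about 0.425 to 0.925 m from the base axis. Payload 6.8 kg.
Tool frame: the origin (TCP) lies midway between the tips of the shut fingers; the grasp point (between the pads) lies 19 mm behind it (bot.grasp_offset is the distance from the TCP to the grasp point, in m); z points along the fingers, x is the direction in which the jaws open and shut, and the axes are right-handed (so a half turn about z gives the same grasp; the last joint's range is limited). The gripper opens to 85 mm and grips with 20 to 120 N. Pads are 22 mm wide; open, the fingers measure 114 mm over their backs; the gripper's body (76 mm by 85 mm) begins 54 mm behind the grasp point. The pads swing forward as they close: fully open they stand 13 mm farther back than shut.
Start: joints at [1.194, 0.477, 0.022, 1.555, -0.011, 1.109, -0.083], TCP at [0.179, -0.651, 0.231] pointing down, gripper open.
Joint ranges: [-2.96, 2.96], [-0.34, 2.1], [-1.41, 1.46], [0.24, 2.44], [-1.37, 4.51], [0.17, 1.92], [-2.96, 2.96]. Speed limits (rad/s): [2.39, 2.39, 3.14, 3.14, 3.14, 3.14, 3.14].

INTERFACE

Orientations are given as a unit quaternion [w, x, y, z].
In Python, from station import bot, imaging gives the robot as it stands. The module is installed in compiled form; this text tells all that it offers.
- The arm moves only by the tool apply_moves, never from a script. Its argument "increments" is a list of rows, each a list of 7 numbers: the shift along the tool's x, y, z in mm, then the turn, a rotation vector about the tool's x, y, z in degrees, then the closure, from -1 (fully open) to 1 (shut). In form: [[dx, dy, dz, rx, ry, rz, grip], ...]. A call has exactly 8 rows; each row shifts and turns the pose as measured when the row begins, along the tool's axes as they then stand; what a row does not reach is not made up. A row lasts 1/8 s, in which the tool goes at most 62.5 mm and 10.7 degrees, less where a joint would pass 70% of its speed; a pose out of reach is approached as far as the arm can. A call with a gripper value outside its range is refused whole. The fingers move at their own pace and stop on an object; "grip_force" is the grip in N (left out, the last holds). Time passes only in rows, so rows that do not move let the fingers close, or fill a call up. It gives the time, the measured TCP pose, the force and the opening at its end, in the units of the state.
- bot.get_obs(): the state, without advancing time (a new reading comes with each control period).
- imaging.read_camera(name): name is "side" or "top" or "wrist"; returns the picture (420x560x3 uint8, red, green, blue); there is no depth.
- imaging.get_calibration(name): a dict with "K" (3x3 intrinsics, pixels), "extrinsics" (4x4, takes a point from camera to world coordinates). Camera axes: x right, y down, z forward; pixel columns grow to the right and rows downward; lengths in m; the calibration is good to about 2 mm. A picture is of the moment at which its call begins: read the wrist's pose just before it. get_calibration takes no time and is no camera call; for the wrist camera it gives the pose at the moment of the call.
- bot.hand_in(): hands the job in, once; it reports no verdict.
The state is a dict: "t": time; "q": joint angles; "joint_vel": joint speeds; "joint_torque": joint torques, N m; "eef_pos": TCP position; "tool_rot": TCP orientation; "contact_force": force on the tool from outside, world axes, zero at the start; "torque": the same for the moment, N m; "gripper_width": opening from 0.0 (shut) to 1.0 (fully open).
Only numpy, scipy, OpenCV 4.12 (cv2) and the standard library are available. Lean on these libraries where they do the work, as an engineer would, in place of code of your own. Each camera call takes 0.05 s, during which the arm holds its last target.

TASK

Take the drilled aluminium bar out of its holder: raise its end at the lip until it clears the lip, then draw it out endwise from under the hood. Lay it flat across the two rests of the measuring fixture, between the side guides and about centred lengthwise, and let go. Then tighten the fixture's side clamp by turning its round knob clockwise (seen from above) until its clutch slips, so that the bar is left clamped; leave the other parts on the plate alone.

Things in the scene. Friction and masses are not known exactly. Their poses are not given: they have to be found in the camera images.
- bar: Plain aluminium bar 240 x 24 x 16 mm (long axis x, width y, height z), a row of small dark bores along its top, 0.2 to 0.34 kg, both ends alike. Origin: centre of its underside. It starts in the holder, its -x end at the lip, its +x end under the hood, its underside 14 mm above the plate.
- bar_lip_end (a point): Middle of the underside edge of the bar's end that starts at the lip (120 mm from the bar's origin along its -x).
- bar_hood_end (a point): Middle of the underside edge of the bar's other end, which starts under the hood (120 mm from the origin along its +x).
- holder: Fixed grey plastic holder, 280 x 64 mm; origin under its centre on the plate, x from lip to hood, z up. Base 6 mm thick; bearers carry the bar at z = 14 mm. From x = -105 to 55 mm both sides of the bar are open for fingers. Lifted level, the bar meets the hood before it clears the lip; tilted by 0.10 to 0.22 rad about its hood end it clears both.
- lip_top (a point): Middle of the top of the holder's lip, holder x = -129 mm, z = 38 mm, which is 24 mm above the bar's underside. The lip is 8 mm thick and 48 mm wide, across the bar's end; two cheeks beside the bar's end reach in to x = -107 mm, tops at z = 30 mm. The bar has some 5 mm of play lengthwise, 4 mm sideways.
- hood_edge (a point): Middle of the underside of the hood's open edge, holder x = 55 mm, z = 46 mm. The hood runs from here to x = 133 mm: roof top at z = 51 mm, side cheeks from 16 to 24 mm either side of the centre line, end wall inside at x = 125 mm.
- fixture: Fixed steel measuring fixture, base 230 x 64 x 6 mm, long axis x; origin under its centre on the plate, z up. Two rests, each 30 mm long, centred at x = -75 and +75 mm, tops at z = 20 mm. Guides 8 mm thick, tops at z = 34 mm: at the +y side of both rests and the -y side of the +x rest. Between the rests the bar is open to fingers on both sides.
- rest_mid (a point): Point midway between the rests on their level (fixture x = 0, y = 0, z = 20 mm): the bar's origin goes here, the bar along x, either way round, up to 30 mm off centre lengthwise. The channel between the guides is 34 mm wide (y -17 to +17 mm).
- knob_grip (a point): Point on the vertical axis of the clamp's knob, at a good height to grip: fixture x = -75, y = -62, z = 66 mm. Round black fluted cap, 38 mm in diameter, z = 47 to 78 mm, white mark on top; grip it at any angle. It stands on the clamp housing: 36 mm long in x, y from -17 to -90 mm, top at z = 44 mm, whose face is the -x rest's guide at the -y side.
- clamp_screw (a joint): Turn of the clamp's screw, rad, growing clockwise from above; starts at 0 to 0.15, stop at 1.2. It drives the clamp foot 16 mm per rad, turns with about 0.1 N m and stays where it is left. With the bar in the channel it ends near 0.9, when the foot has pushed the bar against the +y guide.
- clutch (a joint): Slip of the knob on the screw, rad, 0 at the start, growing clockwise from above. The knob turns the screw until about 0.2 N m is reached; then it slips on and this value grows. Slipped by more than 0.15: the set torque was reached. More slip does no harm.
- clamp_foot: Round spring-loaded steel foot of the clamp (3 N per mm), 12 mm in diameter, at fixture x = -75, z = 30 mm; origin at the middle of its tip, which is 2.5 mm behind the housing's face when the screw reads 0, and moves along the fixture's +y. It pushes the bar with 5 to 7 N when the clutch slips.
- casting_a: Bystander: machined aluminium part 85 x 50 mm, 28 mm high, standing on the plate. Origin: centre of its underside.
- casting_b: Bystander: the same kind of part, at the other side.
- ring_gauge: Bystander: plain steel ring gauge, 64 mm outside, 40 mm bore, 22 mm high. Origin: centre of its underside.
Things that resemble listed ones, but are neither listed nor needed, are in the scene too. Several things have the shape of the bar; the one meant has the colours described above.

How it is judged:
By the outcome, as a careful person would: the job done as asked, in the order asked, and still so for the second after the job is handed in, with the robot touching nothing.
It also fails if it takes over 59 s, if anything falls off the work surface, if the arm or the gripper's body presses on something with over 40 N, if the wrist force passes 120 N, or if a joint passes its speed limit or range.

## Working session

There is one attempt and no reset: what is moved stays moved. The work goes in short steps, Python scripts to look and compute and a tool call to move; the robot and the scene stay as the last step left them, time stands still between calls to the robot, and variables do not carry over. Pictures are saved under pics/ and viewed, and the job is handed in when it is done.

Besides the shell and the picture viewer there is one more tool, called after "Call:" by a JSON object that holds its "api" and its "payload", one argument or row to a line. apply_moves: Moves the arm, as the interface text tells. Its arguments: {"type":"object","properties":{"increments":{"type":"array","items":{"type":"array","items":{"type":"number"}}},"grip_force":{"type":"number"}},"required":["increments"]}

```bash
ls; mkdir -p pics; python3 - <<'E'
from station import bot, imaging
import cv2, numpy as np
o=bot.get_obs(); print(o)
for n in ("side","top","wrist"):
    im=imaging.read_camera(n); cv2.imwrite(f"pics/{n}0.png",im[:,:,::-1]); c=imaging.get_calibration(n); print(n,c["K"],c["extrinsics"])
E
```

```text
pics
{'t': 0.0, 'q': array([ 1.19388881,  0.47781979,  0.02234474,  1.55648122, -0.01151237,
        1.10928523, -0.08308493]), 'joint_vel': array([ 4.48775359e-04,  1.90583635e-04,  1.14958792e-03, -2.39079948e-05,
        4.40357102e-04,  1.99914093e-03,  1.45648680e-03]), 'joint_torque': array([-1.25334598e-03, -5.96444643e+01,  1.60711057e+00, -2.81201291e+01,
        1.24464871e-02,  9.40223923e-03, -1.81789483e-05]), 'eef_pos': array([ 0.17909185, -0.65018017,  0.23030003]), 'tool_rot': array([-5.11706803e-04,  7.95489258e-01, -6.05966971e-01, -7.79820265e-04]), 'contact_force': array([ 0.55088031, -0.24781907,  0.27384915]), 'torque': array([-0.01851155,  0.02355858, -0.02135028]), 'gripper_width': 1.0035920335234765}
side [[474.28998556   0.         281.34582008]
 [  0.         474.28998556 212.84493409]
 [  0.           0.           1.        ]] [[-0.89543314 -0.31825839  0.31130547  0.11791474]
 [-0.4450998   0.62544439 -0.64086308  0.76124304]
 [ 0.0092558  -0.71241204 -0.70170037  0.99744712]
 [ 0.          0.          0.          1.        ]]
top [[406.28084767   0.         281.54766058]
 [  0.         406.28084767 219.25086383]
 [  0.           0.           1.        ]] [[ 1.42018913e-03 -9.86045732e-01  1.66468606e-01  3.16174438e-01]
 [-9.99997357e-01 -1.09942296e-03  2.01902370e-03 -7.75253147e-02]
 [-1.80783029e-03 -1.66471034e-01 -9.86044688e-01  1.22583923e+00]
 [ 0.00000000e+00  0.00000000e+00  0.00000000e+00  1.00000000e+00]]
wrist [[333.84057017   0.         281.76052464]
 [  0.         333.84057017 206.50490644]
 [  0.           0.           1.        ]] [[ 0.26543252 -0.92842326 -0.25995351  0.24500166]
 [-0.96412779 -0.2561006  -0.06978601 -0.6324719 ]
 [-0.0017833   0.26915188 -0.96309609  0.37209963]
 [ 0.          0.          0.          1.        ]]
```

View pics/side0.png

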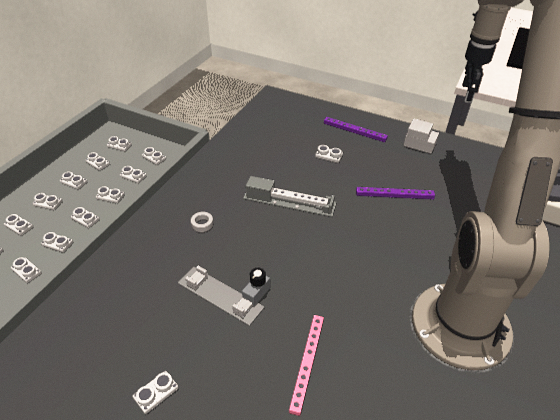

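View pics/top0.png

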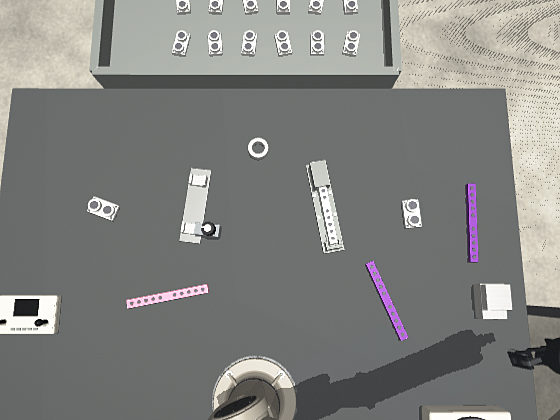

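View pics/wrist0.png

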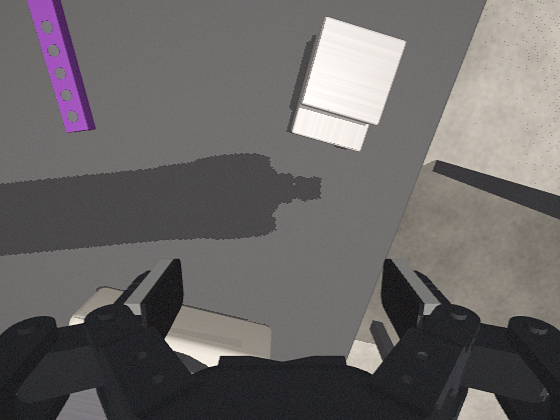

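The side view shows the holder around (290,197), with its hood at (260,184), and the fixture around (222,295), with its knob at (258,276). In the top view the holder runs from (318,162) to (333,250), and the fixture is around (197,205) with its knob at (208,229). I'll zoom in on both.

```bash
python3 - <<'E'
import cv2, numpy as np
t=cv2.imread("pics/top0.png"); s=cv2.imread("pics/side0.png")
a=cv2.resize(t[155:260,165:235],None,fx=5.5,fy=5.5,interpolation=cv2.INTER_CUBIC)
b=cv2.resize(t[155:260,295:360],None,fx=5.5,fy=5.5,interpolation=cv2.INTER_CUBIC)
cv2.imwrite("pics/ztop.png",np.hstack([a,b]))
cv2.imwrite("pics/zs1.png",cv2.resize(s[165:225,235:345],None,fx=7,fy=7,interpolation=cv2.INTER_CUBIC))
cv2.imwrite("pics/zs2.png",cv2.resize(s[255:330,170:280],None,fx=7,fy=7,interpolation=cv2.INTER_CUBIC))
E
```

```text
(no output)
```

View pics/ztop.png

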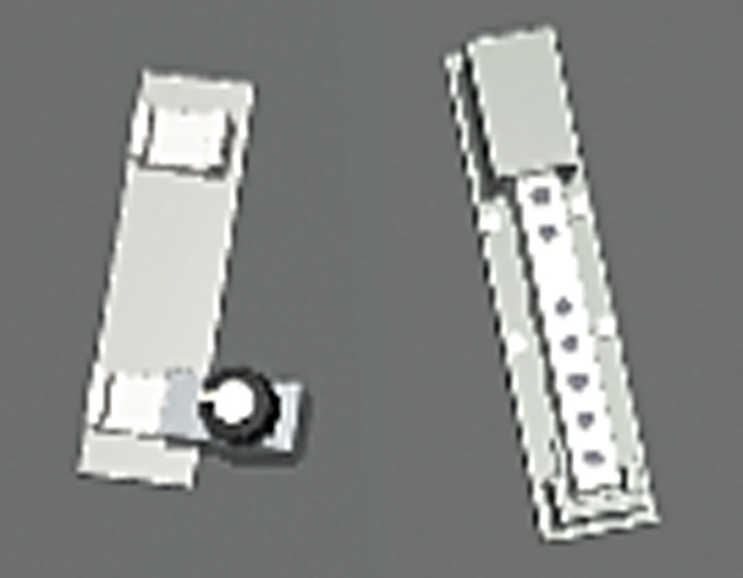

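View pics/zs1.png

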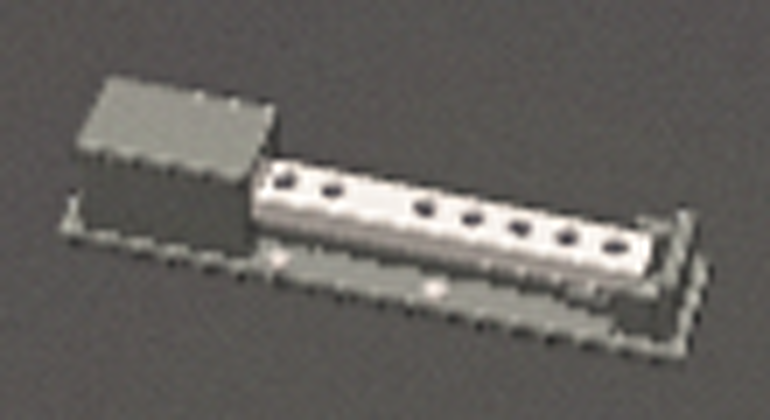

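View pics/zs2.png

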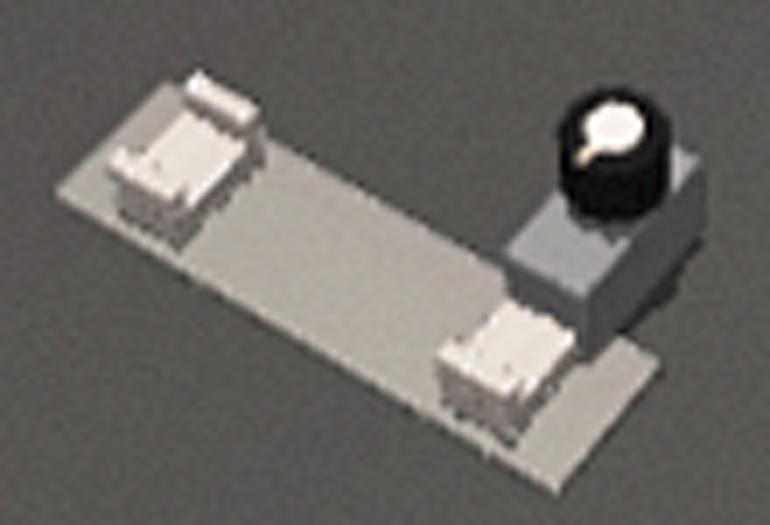

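```bash
cat > h.py <<'E'
import numpy as np
from scipy.optimize import least_squares
def proj(cal,P):
    E=np.linalg.inv(cal["extrinsics"]); p=P@E[:3,:3].T+E[:3,3]; u=p@cal["K"].T; return u[:,:2]/u[:,2:]
def pose(x,P):
    c,s=np.cos(x[2]),np.sin(x[2]); R=np.array([[c,-s,0],[s,c,0],[0,0,1]]); return P@R.T+[x[0],x[1],0]
def fit(obs,x0):
    # obs: list of (cal,P(local m),uv)
    f=lambda x:np.concatenate([(proj(c,pose(x,P))-uv).ravel() for c,P,uv in obs])
    r=least_squares(f,x0,loss="soft_l1"); return r.x,[np.round(proj(c,pose(r.x,P))-uv,1).tolist() for c,P,uv in obs]
def raypt(cal,uv,z):
    d=cal["extrinsics"][:3,:3]@np.linalg.inv(cal["K"])@np.array([uv[0],uv[1],1.]); o=cal["extrinsics"][:3,3]; return o+d*(z-o[2])/d[2]
E
cat > m1.py <<'E'
from station import bot, imaging
from h import *
ct=imaging.get_calibration("top"); cs=imaging.get_calibration("side")
A=lambda l:np.array(l,float)
tF=A([(145,72),(253,88),(195,487),(80,472)])/5.5+[165-.41,155-.41]
PF=A([(115,32,6),(115,-32,6),(-115,-32,6),(-115,32,6)])/1e3
sF=A([(165,85),(57,192),(558,492),(660,358)])/7+[170-.43,255-.43]
PS=A([(115,-32,6),(115,32,6),(-115,32,6),(-115,-32,6)])/1e3
for o in ([(ct,PF,tF)],[(cs,PS,sF)],[(ct,PF,tF),(cs,PS,sF)]): print("fix",*fit(o,[.55,.05,0]))
tH=(A([(548,540),(657,520),(447,55),(468,42),(553,27),(578,165),(493,178)])-[385,0])/5.5+[295-.41,155-.41]
PH=A([(-140,32,6),(-140,-32,6),(140,32,6),(133,24,51),(133,-24,51),(55,-24,51),(55,24,51)])/1e3
sH=A([(65,230),(683,352),(707,260),(108,78),(272,105),(240,178),(78,150)])/7+[235-.43,165-.43]
PHs=A([(140,32,6),(-140,32,6),(-140,-32,6),(133,-24,51),(55,-24,51),(55,24,51),(133,24,51)])/1e3
for o in ([(ct,PH,tH)],[(cs,PHs,sH)],[(ct,PH,tH),(cs,PHs,sH)]): print("hold",*fit(o,[.55,-.2,0]))
E
python3 m1.py
```

```text
fix [ 0.56649124  0.18942493 -0.11521544] [[[-0.3, 0.1], [0.5, -0.5], [-0.1, 0.1], [-0.1, 0.3]]]
fix [ 0.56654349  0.18865457 -0.1151618 ] [[[0.1, -0.6], [-0.7, 0.2], [-0.0, -0.1], [0.5, 0.3]]]
fix [ 0.56647724  0.18902521 -0.11518747] [[[-0.1, 0.1], [0.6, -0.5], [0.1, 0.1], [0.0, 0.3]], [[0.1, -0.5], [-0.7, 0.3], [-0.1, 0.0], [0.5, 0.4]]]
hold [ 0.56239355 -0.20677383  0.18595257] [[[-0.7, 0.4], [0.3, 0.2], [-0.3, 0.3], [-0.3, -0.1], [-0.1, -0.2], [0.7, -0.5], [0.3, -0.0]]]
hold [ 0.56256386 -0.20804819  0.19219676] [[[-1.3, 0.2], [-0.1, 0.4], [0.5, -0.6], [-0.2, -0.2], [0.7, 0.5], [0.8, 0.1], [-0.8, -0.6]]]
hold [ 0.56241343 -0.20719802  0.18808689] [[[-0.5, 0.4], [0.6, 0.1], [-0.3, 0.3], [-0.2, -0.1], [-0.0, -0.2], [0.8, -0.6], [0.4, 0.0]], [[-1.4, 0.2], [-0.2, 0.7], [0.5, -0.3], [-0.2, -0.2], [0.7, 0.6], [0.7, 0.3], [-0.9, -0.6]]]
```

Both cameras agree to about 1 mm: fixture at (0.5665, 0.189, -0.115) and holder at (0.5624, -0.207, 0.188). Next I write a planning helper and move to a hover over the holder.

```bash
cat >> h.py <<'E'
from scipy.spatial.transform import Rotation as Ro
def rot(az,tilt=0):
    # tool x at azimuth az (horizontal), tool z down, then turned by tilt about tool x
    x=np.array([np.cos(az),np.sin(az),0]); z=np.array([0,0,-1.]); y=np.cross(z,x)
    return Ro.from_matrix(np.c_[x,y,z])*Ro.from_rotvec([tilt,0,0])
def cur(o):
    q=o["tool_rot"]; return o["eef_pos"],Ro.from_quat([q[1],q[2],q[3],q[0]])
def delta(o,p,R):
    p0,R0=cur(o); d=R0.inv().apply(np.array(p)-p0)*1e3; r=(R0.inv()*R).as_rotvec(degrees=True)
    return np.round(d,1),np.round(r,2)
FIX=[0.5665,0.1890,-0.1152]; HOL=[0.5624,-0.2072,0.188]
def loc(F,x,y,z): return pose(F,np.array([[x,y,z]])/1e3)[0]
E
python3 - <<'E'
from station import bot, imaging
from h import *
o=bot.get_obs(); ct=imaging.get_calibration("top")
print(delta(o,loc(HOL,-30,0,230),rot(HOL[2]-np.pi/2)))
for u in [(490,218),(580,205),(518,343),(605,325)]:
    p=raypt(ct,((u[0]-385)/5.5+295-.4,u[1]/5.5+155-.4),.008); c,s=np.cos(HOL[2]),np.sin(HOL[2]); d=p[:2]-HOL[:2]; print(c*d[0]+s*d[1],-s*d[0]+c*d[1])
E
```

```text
(array([-327.8, -457.3,    0.9]), array([0.01, 0.08, 4.63]))
0.043015135791981456 0.02597131417755394
0.040963147834648606 -0.024928217202354195
-0.029319614266287135 0.024816416124055548
-0.028355636528403373 -0.024551905504835606
```

Call:
{"api": "apply_moves", "payload": {
  "increments": [
    [-20,-28,0,0,0,0,-1],
    [-35,-49,0,0,0,0,-1],
    [-35,-49,0,0,0,0,-1],
    [-35,-49,0,0,0,0,-1],
    [-35,-49,0,0,0,0,-1],
    [-35,-49,0,0,0,0,-1],
    [-35,-49,0,0,0,0,-1],
    [-30,-42,0,0,0,1,-1]
  ]
}}

```text
t: 1.15
eef_pos: [0.4654, -0.2969, 0.228]
tool_rot: [0.001, 0.787, -0.617, -0.002]
contact_force: [1.6, -1.4, 0.2]
gripper_width: 1.001
```

```bash
python3 - <<'E'
from station import bot, imaging
from h import *
o=bot.get_obs(); print(o["t"],o["eef_pos"],o["joint_vel"],delta(o,loc(HOL,-30,0,200),rot(HOL[2]-np.pi/2)),o["q"])
E
```

```text
1.15 [ 0.46537103 -0.29685552  0.22804237] [-0.61301088  0.06498013 -0.17222001 -0.08196522  0.07298534  0.02512777
 -0.96177894] (array([-65.5, -85.7,  27.9]), array([0.18, 0.1 , 3.03])) [ 0.5871062   0.28798864 -0.16081786  1.84467428  0.05415531  1.01669044
 -0.92585605]
```

Call:
{"api": "apply_moves", "payload": {
  "increments": [
    [-30,-40,10,0,0,1.5,-1],
    [-20,-30,10,0,0,1.5,-1],
    [-10,-10,8,0,0,0,-1],
    [0,0,0,0,0,0,-1],
    [0,0,0,0,0,0,-1],
    [0,0,0,0,0,0,-1],
    [0,0,0,0,0,0,-1],
    [0,0,0,0,0,0,-1]
  ]
}}

```text
t: 2.15
eef_pos: [0.5305, -0.2194, 0.1997]
tool_rot: [0.001, 0.77, -0.638, -0.001]
contact_force: [0.3, 1.5, -0.2]
gripper_width: 1.001
```

```bash
python3 - <<'E'
from station import bot, imaging
from h import *
import cv2,pickle
o=bot.get_obs(); c=imaging.get_calibration("wrist"); im=imaging.read_camera("wrist"); pickle.dump((o,c,im),open("w1.pkl","wb"))
cv2.imwrite("pics/w1.png",cv2.resize(im[:,:,::-1],(800,600),interpolation=cv2.INTER_CUBIC))
print(o["t"],o["eef_pos"],delta(o,loc(HOL,-30,0,200),rot(HOL[2]-np.pi/2)),o["contact_force"])
E
```

```text
2.15 [ 0.53052808 -0.21936779  0.19965375] (array([-6. , -3.6, -0.4]), array([ 0.22,  0.02, -0.03])) [ 0.27794375  1.46275601 -0.17280274]
```

View pics/w1.png

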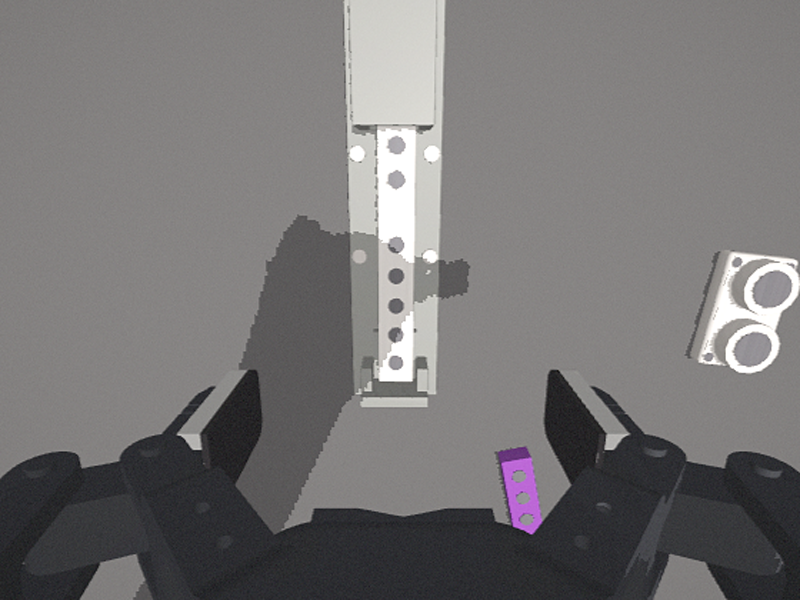

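The wrist view shows the bar running straight up the image along column 396, its lip end at (396,382) and the hood edge at row 126. The four white spots beside the bar are flat screw heads. I measure the bar's axis and the holder from this view.

```bash
python3 - <<'E'
from h import *
import pickle
o,c,im=pickle.load(open("w1.pkl","rb")); k=1/1.42857
def ho(p):
    d=p[:2]-HOL[:2]; a=HOL[2]; return np.round(1e3*np.array([np.cos(a)*d[0]+np.sin(a)*d[1],-np.sin(a)*d[0]+np.cos(a)*d[1]]),1)
for n,u,z in [("bore",(396.5,145.5),30),("bore",(396.5,180),30),("bore",(396,276.5),30),("bore",(396,306),30),("bore",(396,362.5),30),("barL",(377.5,381),30),("barR",(413,381),30),("hoodL",(349.5,124),51),("hoodR",(436,126),51),("lipL",(361,398),38),("lipR",(428,398),38),("screw",(357,154),7),("screw",(432,154),7),("screw",(360,257),7),("screw",(430,257),7)]:
    p=raypt(c,((u[0]+.5)*k-.5,(u[1]+.5)*k-.5),z/1e3); print(n,np.round(p[:2],4),ho(p))
print(delta(o,loc(HOL,0,0,60),rot(HOL[2]-np.pi/2)))
E
```

```text
bore [ 0.6059 -0.201 ] [43.9 -2. ]
bore [ 0.5854 -0.2048] [23.  -1.9]
bore [ 0.5235 -0.216 ] [-39.9  -1.3]
bore [ 0.5031 -0.2197] [-60.6  -1.2]
bore [ 0.4621 -0.2274] [-102.3   -1. ]
barL [ 0.4456 -0.217 ] [-116.6   12.2]
barR [ 0.4503 -0.2419] [-116.6  -13.1]
hoodL [ 0.6119 -0.1727] [55.1 24.6]
hoodR [ 0.6201 -0.2217] [ 54. -25.]
lipL [ 0.4344 -0.2076] [-125.8   23.6]
lipR [ 0.4432 -0.2539] [-125.8  -23.6]
screw [ 0.5962 -0.1755] [39.1 24.8]
screw [ 0.6056 -0.225 ] [ 39.1 -25.5]
screw [ 0.5272 -0.1889] [-31.2  24.6]
screw [ 0.5365 -0.2378] [-31.2 -25.2]
(array([ -6. , -34.1, 139.5]), array([ 0.22,  0.02, -0.03]))
```

Call:
{"api": "apply_moves", "payload": {
  "increments": [
    [-2,-14,20,0.1,0,0.2,-1],
    [-2.4,-24,40,0.1,0,0.2,-1],
    [0,0,45,0,0,0,-1],
    [0,0,35,0,0,0,-1],
    [0,0,15,0,0,0,-1],
    [0,0,5,0,0,0,-1],
    [0,0,0,0,0,0,-1],
    [0,0,0,0,0,0,-1]
  ]
}}

```text
t: 3.2
eef_pos: [0.5723, -0.2102, 0.0399]
tool_rot: [-0.002, 0.767, -0.641, 0.004]
contact_force: [-1.0, 0.2, 1.0]
gripper_width: 0.999
```

```bash
python3 - <<'E'
from station import bot, imaging
from h import *
import cv2
o=bot.get_obs(); print(o["eef_pos"],delta(o,loc(HOL,4,-1.6,10),rot(.1816-np.pi/2)),o["contact_force"])
im=imaging.read_camera("wrist"); cv2.imwrite("pics/w2.png",im[:,:,::-1])
E
```

```text
[ 0.57226205 -0.21024327  0.03994786] (array([-3.3,  5.4, 29.9]), array([-0.48, -0.26, -0.18])) [-0.98755092  0.19371474  0.96816701]
```

View pics/w2.png

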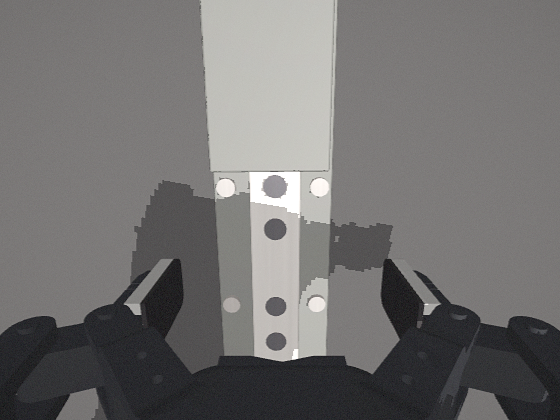

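The bar is centred near column 276 and the jaws near 283, which matches the computed -3 mm correction. I go down 30 mm and close.

Call:
{"api": "apply_moves", "payload": {
  "increments": [
    [-1.5,3,8,-0.5,-0.2,0,-1],
    [-1.8,2.4,12,0,0,0,-1],
    [0,0,8,0,0,0,-1],
    [0,0,2,0,0,0,-1],
    [0,0,0,0,0,0,-1],
    [0,0,0,0,0,0,-0.5],
    [0,0,0,0,0,0,0],
    [0,0,0,0,0,0,0]
  ],
  "grip_force": 40
}}

```text
t: 4.25
eef_pos: [0.5669, -0.2082, 0.0092]
tool_rot: [0.0, 0.767, -0.641, 0.001]
contact_force: [-0.4, -0.6, 0.9]
gripper_width: 0.5
```

```bash
python3 - <<'E'
from station import bot, imaging
from h import *
import cv2
o=bot.get_obs(); print(o["eef_pos"],delta(o,loc(HOL,4,-1.6,10),rot(.1816-np.pi/2)),o["contact_force"])
im=imaging.read_camera("wrist"); cv2.imwrite("pics/w3.png",im[:,:,::-1])
E
```

```text
[ 0.56690719 -0.20817558  0.00917919] (array([-0.2,  0.2, -0.8]), array([-0.06, -0.11, -0.19])) [-0.38497609 -0.56456456  0.88157043]
```

View pics/w3.png

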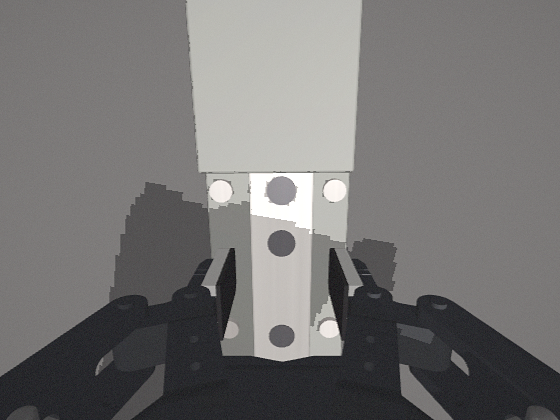

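The half-closed jaws are centred on the bar at column 282. I close them fully.

Call:
{"api": "apply_moves", "payload": {
  "increments": [
    [0,0,0,0,0,0,0.5],
    [0,0,0,0,0,0,1],
    [0,0,0,0,0,0,1],
    [0,0,0,0,0,0,1],
    [0,0,0,0,0,0,1],
    [0,0,0,0,0,0,1],
    [0,0,0,0,0,0,1],
    [0,0,0,0,0,0,1]
  ],
  "grip_force": 60
}}

```text
t: 5.3
eef_pos: [0.5672, -0.2082, 0.0095]
tool_rot: [0.0, 0.767, -0.641, 0.001]
contact_force: [-1.1, -0.3, 1.2]
gripper_width: 0.267
```

Call:
{"api": "apply_moves", "payload": {
  "increments": [
    [0,0,-1.5,0,0,0,1],
    [0,0,-2.8,-1.3,0,0,1],
    [0,0,-2.8,-1.3,0,0,1],
    [0,0,-2.8,-1.3,0,0,1],
    [0,0,-2.8,-1.3,0,0,1],
    [0,0,-2.8,-1.3,0,0,1],
    [0,0,-2.8,-1.3,0,0,1],
    [0,0,0,0,0,0,1]
  ]
}}

```text
t: 6.3
eef_pos: [0.5673, -0.2075, 0.0279]
tool_rot: [0.057, 0.765, -0.64, -0.047]
contact_force: [-0.6, -1.0, -2.9]
gripper_width: 0.267
```

```bash
cat > st.py <<'E'
from station import bot, imaging
from h import *
def tl(o):
    p,R=cur(o); y=R.as_matrix()[:,1]; z=R.as_matrix()[:,2]; x=R.as_matrix()[:,0]
    return "tilt %.3f roll %.3f az %.3f"%(np.arcsin(y[2]),np.arcsin(x[2]),np.arctan2(x[1],x[0]))
E
python3 - <<'E'
from st import *
import cv2
o=bot.get_obs(); print(o["eef_pos"],tl(o),o["contact_force"],o["torque"])
im=imaging.read_camera("side"); cv2.imwrite("pics/s4.png",cv2.resize(im[150:230,225:355,::-1],None,fx=6,fy=6,interpolation=cv2.INTER_CUBIC))
E
```

```text
[ 0.56725583 -0.20748631  0.02789173] tilt 0.147 roll 0.001 az -1.392 [-0.56673374 -0.9881258  -2.90331372] [ 0.00295519 -0.18396183  0.00823364]
```

View pics/s4.png

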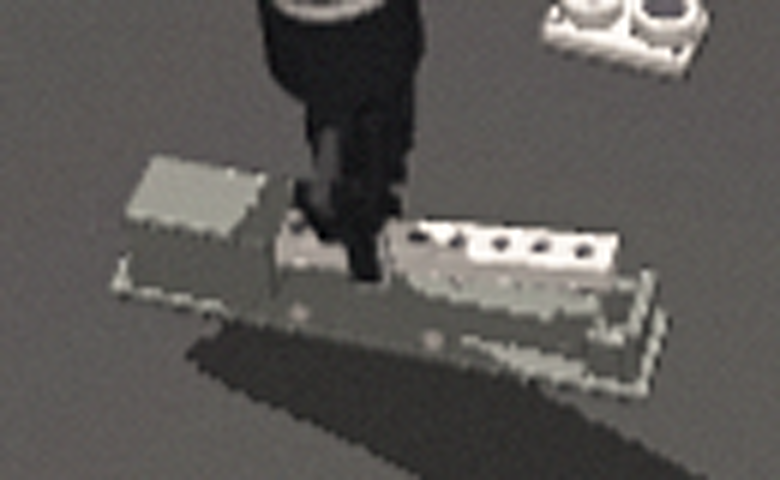

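Force z of -2.9 N is the bar's own weight, so the bar is free. At a tilt of 0.147 rad its lip end is about 12 mm above the lip. I draw it out endwise along tool +y.

Call:
{"api": "apply_moves", "payload": {
  "increments": [
    [0,6,0,0,0,0,1],
    [0,12,0,0,0,0,1],
    [0,14,0,0,0,0,1],
    [0,14,0,0,0,0,1],
    [0,14,0,0,0,0,1],
    [0,14,0,0,0,0,1],
    [0,14,0,0,0,0,1],
    [0,12,0,0,0,0,1]
  ]
}}

```text
t: 7.35
eef_pos: [0.4623, -0.2267, 0.0436]
tool_rot: [0.056, 0.765, -0.64, -0.046]
contact_force: [0.4, -0.2, -3.0]
gripper_width: 0.266
```

```bash
python3 - <<'E'
from st import *
import cv2
o=bot.get_obs(); print(o["eef_pos"],tl(o),o["contact_force"],o["torque"],o["q"])
p,R=cur(o); v=R.apply([0,1,0]); print(v, "travel",(p-[0.5673,-.2075,.0279])@v)
im=imaging.read_camera("side"); cv2.imwrite("pics/s5.png",cv2.resize(im[130:250,225:355,::-1],None,fx=5,fy=5,interpolation=cv2.INTER_CUBIC))
E
```

```text
[ 0.46225185 -0.22665351  0.04359464] tilt 0.146 roll 0.001 az -1.393 [ 0.35580315 -0.18277661 -2.99791954] [ 0.06003328 -0.24729219  0.01222741] [ 0.38726127  0.53936616 -0.12147528  1.98200502  0.18502871  0.76302432
 -1.25752517]
[-0.97391177 -0.17437331  0.14522331] travel 0.10792672075434598
```

View pics/s5.png

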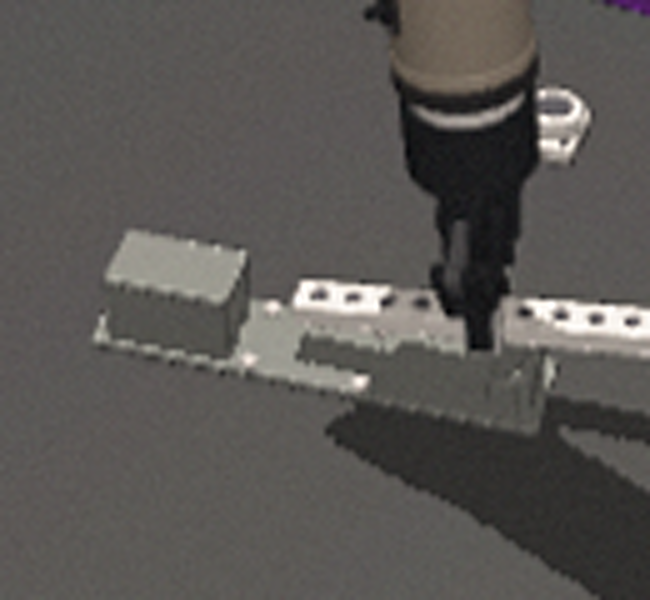

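The bar is out, with its hood end well short of the hood. Next I lift it, level it and carry it toward the fixture.

Call:
{"api": "apply_moves", "payload": {
  "increments": [
    [0,0,-15,0,0,0,1],
    [0,0,-30,0,0,0,1],
    [0,0,-30,2,0,0,1],
    [0,0,-25,2,0,0,1],
    [0,0,-15,2,0,0,1],
    [0,0,-5,2,0,0,1],
    [0,0,0,0.4,0,0,1],
    [0,0,0,0,0,0,1]
  ]
}}

```text
t: 8.4
eef_pos: [0.4781, -0.223, 0.1696]
tool_rot: [-0.002, 0.767, -0.641, 0.003]
contact_force: [-0.3, -0.2, -2.3]
gripper_width: 0.266
```

```bash
python3 - <<'E'
from st import *
import cv2,pickle
o=bot.get_obs(); c=imaging.get_calibration("wrist"); im=imaging.read_camera("wrist"); pickle.dump((o,c,im),open("w5.pkl","wb"))
print(o["eef_pos"],tl(o),o["contact_force"],o["q"])
cv2.imwrite("pics/w5.png",im[:,:,::-1])
print(delta(o,loc(FIX,5,0,165),rot(FIX[2]-np.pi/2)))
E
```

```text
[ 0.47811315 -0.22302909  0.16962169] tilt -0.008 roll 0.001 az -1.392 [-0.30265071 -0.17265046 -2.29736631] [ 0.46498197  0.31219472 -0.17424176  1.96416278  0.06709317  0.86331848
 -1.1359726 ]
(array([-388.3, -165.1,    5.3]), array([-4.500e-01, -1.000e-02,  1.686e+01]))
```

View pics/w5.png

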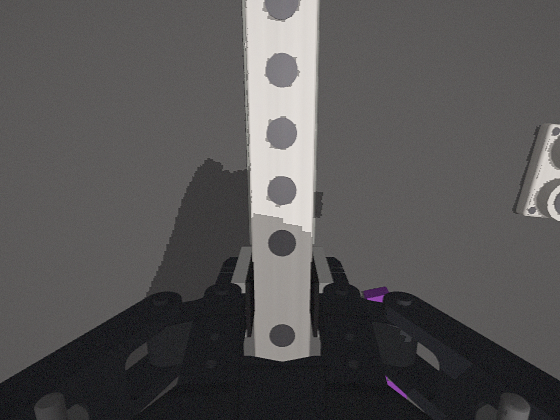

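The bores sit at the same pixel rows as before the lift (335, 243, 190), so the bar has not slipped in the jaws. I carry it over the fixture.

Call:
{"api": "apply_moves", "payload": {
  "increments": [
    [-20,-8,0,-0.4,0,0,1],
    [-40,-17,0,0,0,0,1],
    [-52,-22,0,0,0,0,1],
    [-54,-23,0,0,0,0,1],
    [-54,-23,0,0,0,0,1],
    [-50,-22,0,0,0,0,1],
    [-40,-17,0,0,0,3,1],
    [-20,-10,0,0,0,4,1]
  ]
}}

```text
t: 9.45
eef_pos: [0.5614, 0.1354, 0.1618]
tool_rot: [0.004, 0.724, -0.69, -0.003]
contact_force: [-0.2, -1.0, -2.3]
gripper_width: 0.264
```

```bash
python3 - <<'E'
from st import *
o=bot.get_obs()
print(o["eef_pos"],tl(o),o["contact_force"],o["q"])
print(delta(o,loc(FIX,5,0,165),rot(FIX[2]-np.pi/2)))
E
```

```text
[0.56143846 0.13538556 0.16177997] tilt 0.011 roll 0.001 az -1.522 [-0.19279782 -1.04596882 -2.33041228] [-0.12568343  0.41531037 -0.27770463  1.83683519  0.1361057   0.91902768
 -1.9873075 ]
(array([-52.5, -12.5,  -3.4]), array([ 0.63, -0.1 ,  9.37]))
```

Call:
{"api": "apply_moves", "payload": {
  "increments": [
    [-22,-5,0,0,0,1,1],
    [-18,-3,0,0.3,0,2,1],
    [-8,-1,0,0.3,0,3,1],
    [-2,0,0,0,0,2,1],
    [0,0,0,0,0,0.8,1],
    [0,0,0,0,0,0,1],
    [0,0,0,0,0,0,1],
    [0,0,0,0,0,0,1]
  ]
}}

```text
t: 10.45
eef_pos: [0.5674, 0.1891, 0.156]
tool_rot: [-0.005, -0.669, 0.744, 0.002]
contact_force: [-0.2, -0.2, -3.3]
gripper_width: 0.267
```

```bash
python3 - <<'E'
from st import *
import cv2,pickle
o=bot.get_obs(); c=imaging.get_calibration("wrist"); im=imaging.read_camera("wrist"); pickle.dump((o,c,im),open("w6.pkl","wb"))
print(o["eef_pos"],tl(o),o["contact_force"],o["q"])
cv2.imwrite("pics/w6.png",cv2.resize(im[:,:,::-1],(800,600),interpolation=cv2.INTER_CUBIC))
print(delta(o,loc(FIX,5,0,165),rot(FIX[2]-np.pi/2)))
E
```

```text
[0.56736168 0.1890788  0.15604365] tilt 0.009 roll 0.005 az -1.677 [-0.19232702 -0.20814663 -3.26349352] [-0.23460531  0.44982022 -0.24979687  1.79462717  0.13459444  0.92411065
 -2.21990074]
(array([ 0.3, -4.1, -9. ]), array([ 0.51, -0.3 ,  0.52]))
```

View pics/w6.png

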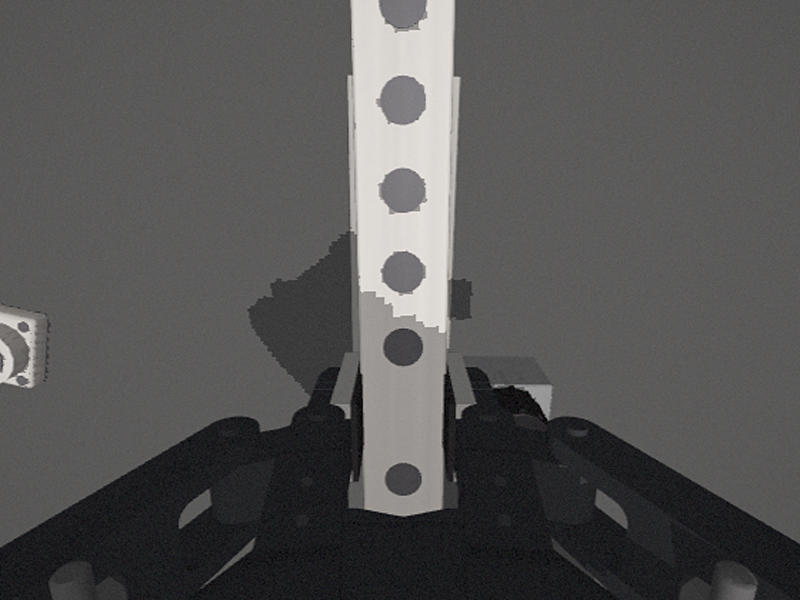

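The fixture base edges (columns 348 and 460) and the bar (352–455) share the same centre line, around column 404. I apply the small corrections and lower.

Call:
{"api": "apply_moves", "payload": {
  "increments": [
    [0,-2,10,0.3,-0.2,0.3,1],
    [0,-2,25,0.2,-0.1,0.2,1],
    [0,0,30,0,0,0,1],
    [0,0,25,0,0,0,1],
    [0,0,15,0,0,0,1],
    [0,0,6,0,0,0,1],
    [0,0,0,0,0,0,1],
    [0,0,0,0,0,0,1]
  ]
}}

```text
t: 11.5
eef_pos: [0.5732, 0.1883, 0.0412]
tool_rot: [0.002, -0.665, 0.747, -0.001]
contact_force: [0.4, -0.6, -2.6]
gripper_width: 0.268
```

```bash
cat > look.py <<'E'
from st import *
import cv2,pickle,sys
n=sys.argv[1]
o=bot.get_obs(); c=imaging.get_calibration("wrist"); im=imaging.read_camera("wrist"); pickle.dump((o,c,im),open(n+".pkl","wb"))
print(o["t"],o["eef_pos"],tl(o),o["contact_force"],o["torque"],o["q"],o["gripper_width"])
cv2.imwrite(f"pics/{n}w.png",cv2.resize(im[:,:,::-1],(800,600),interpolation=cv2.INTER_CUBIC))
s=imaging.read_camera("side"); cv2.imwrite(f"pics/{n}s.png",cv2.resize(s[220:350,150:300,::-1],None,fx=4.5,fy=4.5,interpolation=cv2.INTER_CUBIC))
E
python3 look.py a7; python3 - <<'E'
from st import *
print(delta(bot.get_obs(),loc(FIX,5,0,15.5),rot(FIX[2]-np.pi/2)))
E
```

```text
11.5 [0.57318492 0.18827365 0.04119678] tilt -0.004 roll -0.002 az -1.688 [ 0.44563651 -0.57375978 -2.57416765] [0.01136084 0.02743437 0.03804522] [-0.25799217  0.60211107 -0.21610835  1.85988736  0.19118429  0.69505737
 -2.2718439 ] 0.2677314466005622
(array([ 0.1,  1.9, 25.8]), array([-0.24,  0.12, -0.11]))
```

View pics/a7w.png

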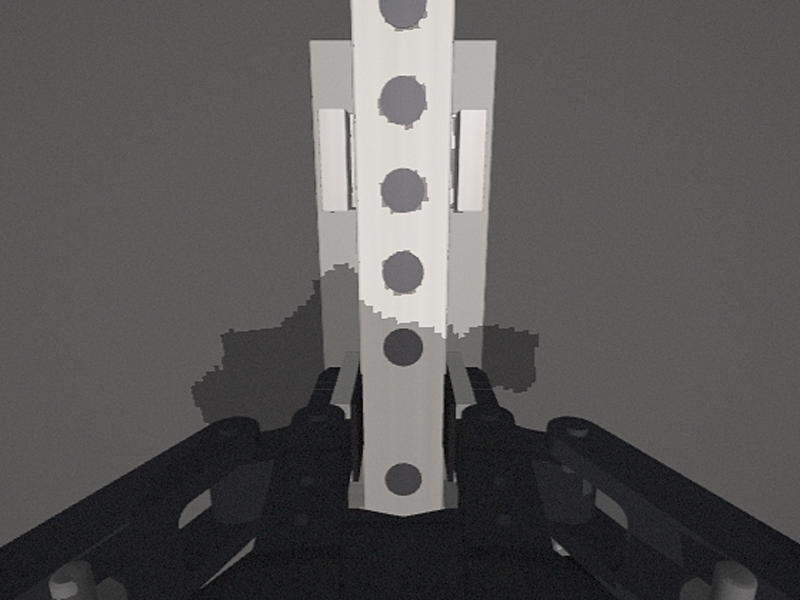

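View pics/a7s.png

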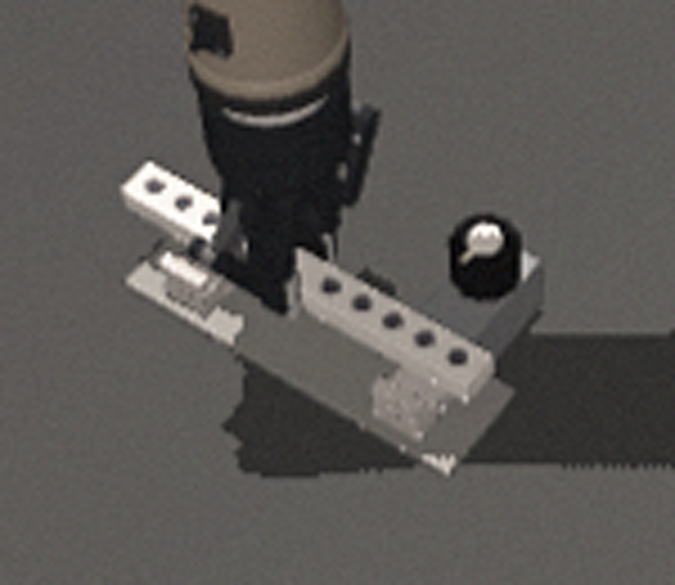

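The bar is centred between the +x guides (inner edges at columns 347 and 460, bar at 356–450), and the side view agrees. I lower to just above the rests.

Call:
{"api": "apply_moves", "payload": {
  "increments": [
    [0,1.5,4,-0.2,0.1,0,1],
    [0,0,6,0,0,0,1],
    [0,0,6,0,0,0,1],
    [0,0,4,0,0,0,1],
    [0,0,2,0,0,0,1],
    [0,0,0,0,0,0,1],
    [0,0,0,0,0,0,1],
    [0,0,0,0,0,0,1]
  ]
}}

```text
t: 12.6
eef_pos: [0.5722, 0.1887, 0.0185]
tool_rot: [0.001, -0.665, 0.747, -0.0]
contact_force: [-0.3, -0.6, -2.4]
gripper_width: 0.269
```

```bash
python3 - <<'E'
from st import *
o=bot.get_obs();print(delta(o,loc(FIX,5,0,15.5),rot(FIX[2]-np.pi/2)),tl(o),o["contact_force"],o["eef_pos"])
E
```

```text
(array([0.3, 0.7, 3. ]), array([-0.09,  0.06, -0.11])) tilt -0.002 roll -0.001 az -1.688 [-0.28459836 -0.5932197  -2.43604496] [0.5721958  0.18868481 0.01852453]
```

Call:
{"api": "apply_moves", "payload": {
  "increments": [
    [0,0,1.2,0,0,0,1],
    [0,0,1.2,0,0,0,1],
    [0,0,0.8,0,0,0,1],
    [0,0,0,0,0,0,1],
    [0,0,0,0,0,0,1],
    [0,0,0,0,0,0,1],
    [0,0,0,0,0,0,1],
    [0,0,0,0,0,0,1]
  ]
}}

```text
t: 13.6
eef_pos: [0.5725, 0.1888, 0.0156]
tool_rot: [0.001, -0.665, 0.747, -0.0]
contact_force: [-0.6, -0.8, -1.9]
gripper_width: 0.268
```

Call:
{"api": "apply_moves", "payload": {
  "increments": [
    [0,0,0.8,0,0,0,1],
    [0,0,0.6,0,0,0,1],
    [0,0,0,0,0,0,1],
    [0,0,0,0,0,0,0.3],
    [0,0,0,0,0,0,0],
    [0,0,0,0,0,0,-0.4],
    [0,0,0,0,0,0,-0.4],
    [0,0,0,0,0,0,-0.4]
  ],
  "grip_force": 20
}}

```text
t: 14.6
eef_pos: [0.5736, 0.1893, 0.0158]
tool_rot: [0.002, -0.664, 0.747, -0.001]
contact_force: [-0.1, -0.1, -0.5]
gripper_width: 0.699
```

```bash
python3 look.py a8
```

```text
14.6 [0.5735531  0.18930064 0.01579781] tilt -0.004 roll -0.002 az -1.688 [-0.08783066 -0.12194135 -0.48396409] [-0.01868108 -0.0526698   0.02398282] [-0.26740012  0.64071418 -0.20599058  1.86613339  0.20401877  0.65026772
 -2.28398452] 0.6994692251265386
```

View pics/a8w.png

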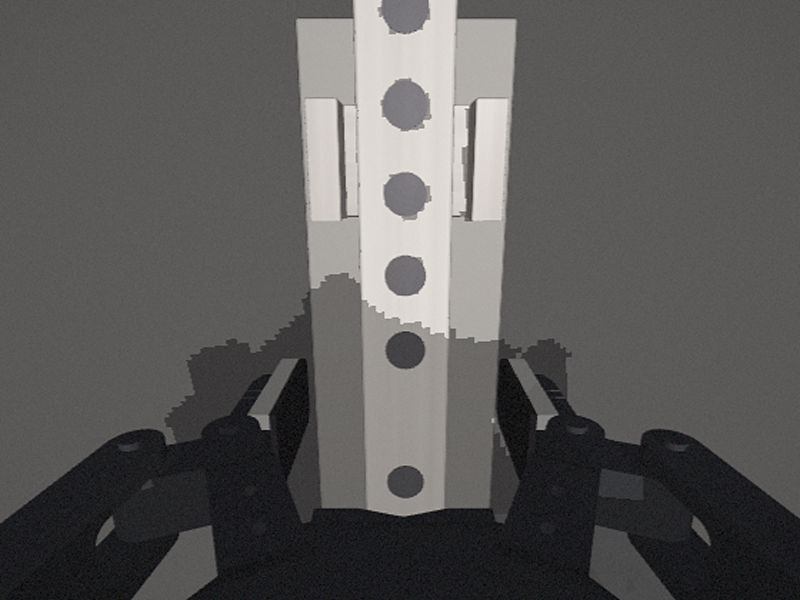

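View pics/a8s.png

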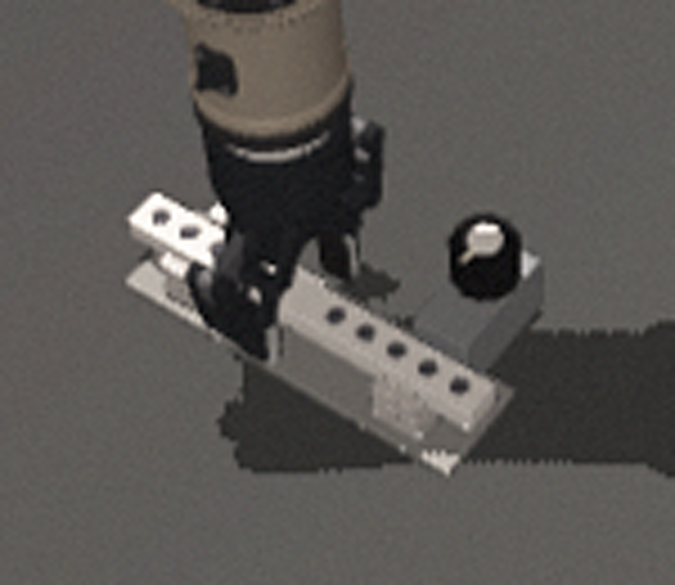

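The bar rests in the channel between the guides and is released. I retreat upward, then go over the knob, turning the wrist back to leave room for the clockwise turn.

Call:
{"api": "apply_moves", "payload": {
  "increments": [
    [0,0,0,0,0,0,-1],
    [0,0,-10,0,0,0,-1],
    [0,0,-25,0,0,0,-1],
    [0,0,-35,0,0,0,-1],
    [0,0,-40,0,0,0,-1],
    [0,0,-30,0,0,0,-1],
    [0,0,-10,0,0,0,-1],
    [0,0,0,0,0,0,-1]
  ]
}}

```text
t: 15.7
eef_pos: [0.5726, 0.189, 0.1731]
tool_rot: [0.003, -0.665, 0.747, -0.001]
contact_force: [0.4, 0.6, -0.2]
gripper_width: 1.001
```

```bash
python3 look.py a9;  python3 - <<'E'
from st import *
print(delta(bot.get_obs(),loc(FIX,-75,-62,150),rot(FIX[2])))
E
```

```text
15.7 [0.57260219 0.18902279 0.17307383] tilt -0.005 roll -0.002 az -1.688 [ 0.42938024  0.62594977 -0.18173081] [-0.02090187 -0.0045279   0.02400748] [-0.22930013  0.42991675 -0.2514147   1.78114059  0.12948053  0.94088441
 -2.2223121 ] 1.0013947558059473
(array([62.6, 80.4, 21.4]), array([-2.000e-01, -7.000e-02, -9.008e+01]))
```

View pics/a9w.png

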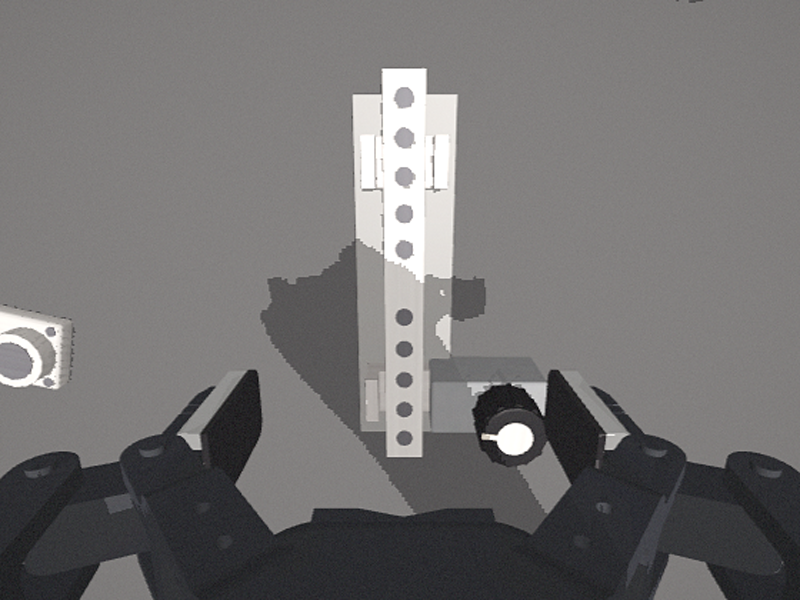

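View pics/a9s.png

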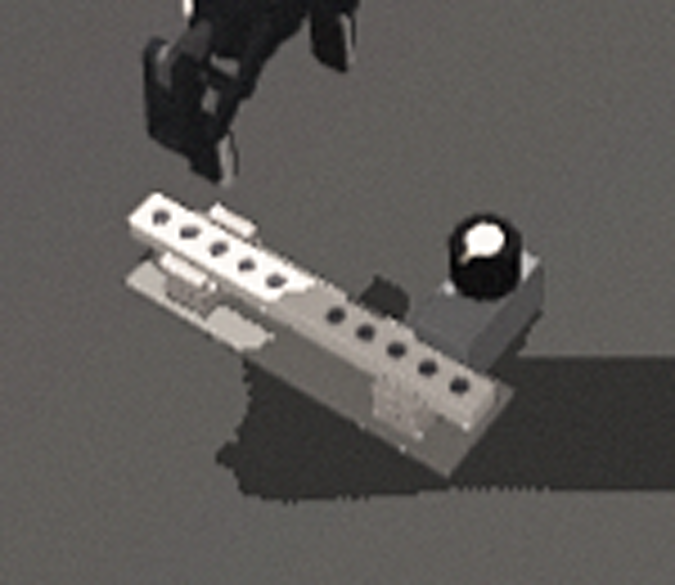

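The bar lies flat between the guides and clear of the housing face. The knob's white cap is at about (515,439) in the wrist view. I compute both positions.

```bash
python3 - <<'E'
from st import *
import pickle
o,c,im=pickle.load(open("a9.pkl","rb")); k=.7
def lo(p):
    d=p[:2]-FIX[:2]; a=FIX[2]; return np.round(1e3*np.array([np.cos(a)*d[0]+np.sin(a)*d[1],-np.sin(a)*d[0]+np.cos(a)*d[1]]),1)
for n,u,z in [("knob",(515,438.5),78),("e1",(404,69),36),("e2",(404,457.5),36),("gL",(361,136),34),("gR",(449,136),34)]:
    p=raypt(c,((u[0]+.5)*k-.5,(u[1]+.5)*k-.5),z/1e3); print(n,np.round(p,4),lo(p))
print(loc(FIX,-75,-62,0))
E
```

```text
knob [0.4851 0.1362 0.078 ] [-74.8 -61.8]
e1 [0.6887 0.1751 0.036 ] [123.    0.3]
e2 [0.4519 0.2028 0.036 ] [-115.4    0.5]
gL [0.6577 0.203  0.034 ] [89.  24.4]
gR [0.652  0.1541 0.034 ] [ 88.9 -24.9]
[0.4848705  0.13603185 0.        ]
```

The bar's centre is at fixture x = +3.8 mm and y = +0.4 mm. The knob measures at (-74.8, -61.8), as expected. I move over it.

Call:
{"api": "apply_moves", "payload": {
  "increments": [
    [30,38,0,0,0,0,-1],
    [32,42,10,0,0,0,-1],
    [0,0,0,0,0,-8,-1],
    [0,0,0,0,0,-10,-1],
    [0,0,0,0,0,-10,-1],
    [0,0,0,0,0,-10,-1],
    [0,0,0,0,0,-10,-1],
    [0,0,0,0,0,-10,-1]
  ]
}}

```text
t: 16.8
eef_pos: [0.4737, 0.1318, 0.1486]
tool_rot: [0.006, 0.949, -0.315, -0.008]
contact_force: [-1.0, -0.5, -0.5]
gripper_width: 1.0
```

```bash
python3 - <<'E'
from st import *
o=bot.get_obs(); print(o["q"],delta(o,[.485,.1361,.110],rot(FIX[2])))
E
```

```text
[-0.00391509  0.33029425 -0.46560386  2.02585939  0.19069523  0.84783194
 -1.21940347] (array([  6.9, -10.9,  38.4]), array([  0.72,   0.94, -30.17]))
```

Call:
{"api": "apply_moves", "payload": {
  "increments": [
    [7,-11,5,0.4,0.4,-6,-1],
    [0,0,8,0.3,0.4,-10,-1],
    [0,0,10,0,0,-9,-1],
    [0,0,8,0,0,-3,-1],
    [0,0,3,0,0,0,-1],
    [0,0,0,0,0,0,-1],
    [0,0,0,0,0,0,-1],
    [0,0,0,0,0,0,-1]
  ]
}}

```text
t: 17.8
eef_pos: [0.4808, 0.1349, 0.106]
tool_rot: [0.002, 0.998, -0.068, -0.007]
contact_force: [-0.8, 0.3, -0.7]
gripper_width: 1.001
```

```bash
python3 look.py b1; python3 - <<'E'
from st import *
o=bot.get_obs(); print(delta(o,[.485,.1361,.052],rot(FIX[2])))
E
```

```text
17.8 [0.48079178 0.13493619 0.10604072] tilt 0.005 roll -0.014 az -0.137 [-0.80714166  0.25228111 -0.6938192 ] [-0.00034798  0.03246679  0.09440371] [ 0.05104795  0.42008967 -0.54426679  2.03992487  0.30125269  0.7749382
 -0.81250433] 1.0014906497492684
(array([ 4.7, -2. , 54. ]), array([ 0.29,  0.82, -1.24]))
```

View pics/b1w.png

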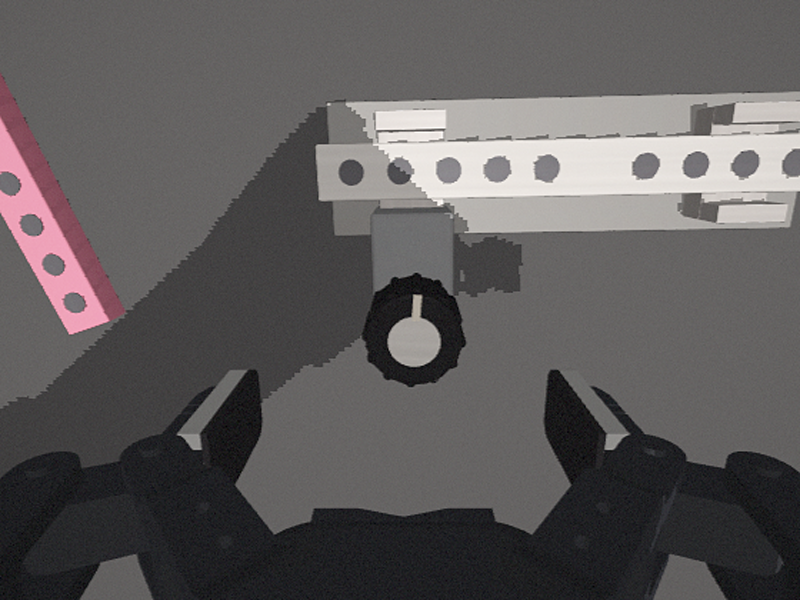

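The knob is centred at about (414,342), with its white mark pointing toward the bar. I descend around it.

Call:
{"api": "apply_moves", "payload": {
  "increments": [
    [2.5,-1,5,0.2,0.4,-0.6,-1],
    [2.2,-1,12,0.1,0.4,-0.6,-1],
    [0,0,15,0,0,0,-1],
    [0,0,12,0,0,0,-1],
    [0,0,7,0,0,0,-1],
    [0,0,3,0,0,0,-1],
    [0,0,0,0,0,0,-1],
    [0,0,0,0,0,0,-1]
  ]
}}

```text
t: 18.9
eef_pos: [0.4857, 0.1364, 0.0478]
tool_rot: [-0.0, 0.998, -0.057, -0.0]
contact_force: [-0.2, -0.4, -0.8]
gripper_width: 1.005
```

```bash
python3 look.py b2; python3 - <<'E'
from st import *
o=bot.get_obs(); print(delta(o,[.485,.1361,.052],rot(FIX[2])))
E
```

```text
18.9 [0.48570613 0.13643881 0.04776238] tilt -0.000 roll -0.000 az -0.114 [-0.20735364 -0.41159813 -0.81056559] [ 0.00411015 -0.00392993 -0.02168088] [ 0.00255379  0.51268735 -0.49288714  2.07284468  0.39502199  0.64643586
 -0.87096599] 1.0046094269780708
(array([-0.7,  0.4, -4.2]), array([-0.02, -0.  ,  0.04]))
```

View pics/b2w.png

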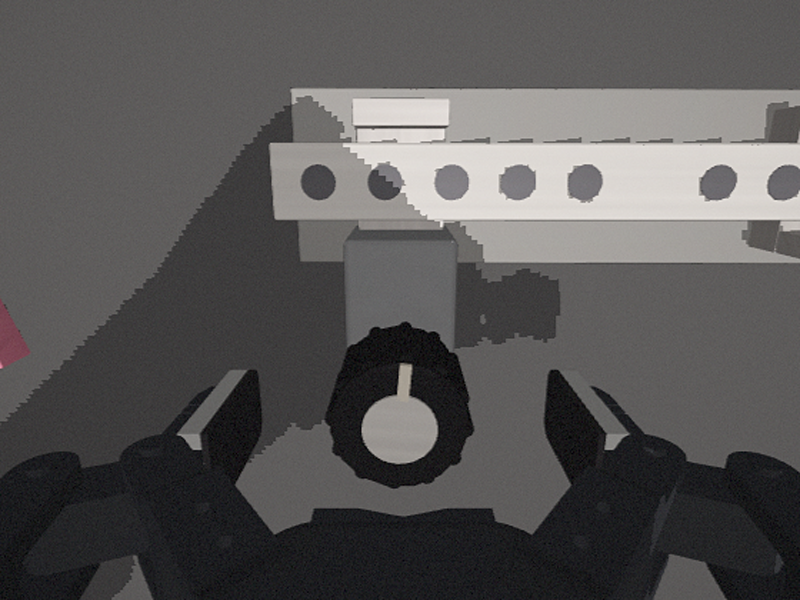

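The knob is centred between the open pads at about (400,428), but the TCP is 4 mm low. I raise it 4 mm and close.

Call:
{"api": "apply_moves", "payload": {
  "increments": [
    [-0.6,0.4,-3,0,0,0,-1],
    [0,0,-1.5,0,0,0,-0.5],
    [0,0,0,0,0,0,0],
    [0,0,0,0,0,0,0.3],
    [0,0,0,0,0,0,1],
    [0,0,0,0,0,0,1],
    [0,0,0,0,0,0,1],
    [0,0,0,0,0,0,1]
  ],
  "grip_force": 50
}}

```text
t: 20.0
eef_pos: [0.4849, 0.1362, 0.0538]
tool_rot: [0.0, 0.998, -0.057, 0.0]
contact_force: [-0.2, -0.2, 3.1]
gripper_width: 0.428
```

```bash
python3 look.py b3
```

```text
20.0 [0.48491095 0.13617405 0.0538435 ] tilt 0.000 roll 0.000 az -0.115 [-0.16837567 -0.23840985  3.05444432] [-0.12409023  0.13323668 -0.04263098] [ 0.00783225  0.50151798 -0.49907397  2.07223325  0.38670559  0.65705019
 -0.86461584] 0.4280053606318418
```

View pics/b3w.png

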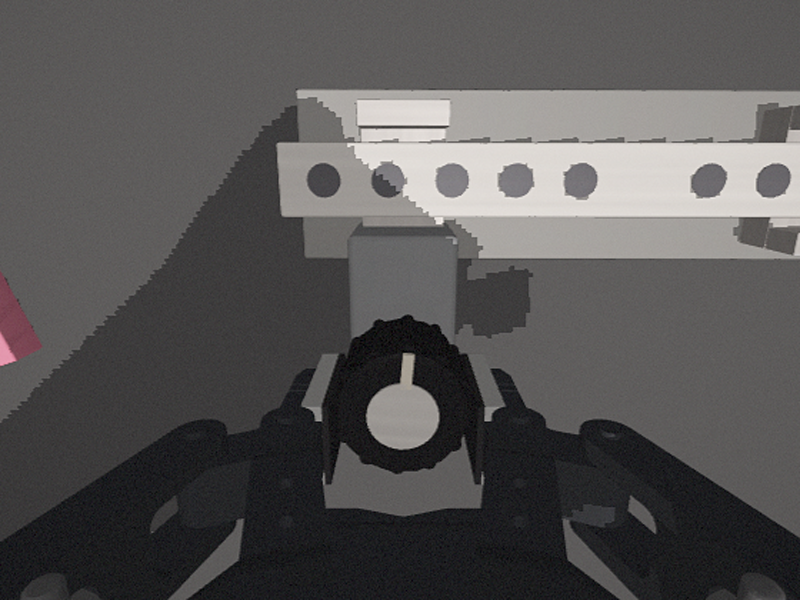

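The knob is gripped. I now turn it clockwise, which is positive rz.

Call:
{"api": "apply_moves", "payload": {
  "increments": [
    [0,0,0,0,0,3,1],
    [0,0,0,0,0,5,1],
    [0,0,0,0,0,5,1],
    [0,0,0,0,0,5,1],
    [0,0,0,0,0,5,1],
    [0,0,0,0,0,5,1],
    [0,0,0,0,0,5,1],
    [0,0,0,0,0,0,1]
  ]
}}

```text
t: 21.1
eef_pos: [0.4847, 0.1362, 0.0538]
tool_rot: [0.0, 0.938, -0.346, 0.0]
contact_force: [-0.8, -0.1, 1.7]
gripper_width: 0.429
```

```bash
python3 look.py b4;python3 - <<'E'
from st import *
o=bot.get_obs(); print(delta(o,[.4849,.1362,.0538],rot(FIX[2])))
E
```

```text
21.1 [0.48466472 0.13620886 0.05382217] tilt 0.000 roll 0.001 az -0.706 [-0.77337672 -0.12063186  1.69503683] [-0.07434945  0.12231378 -0.12765481] [-0.11015447  0.47728591 -0.35300387  2.08021643  0.27511727  0.62783938
 -1.35663974] 0.42854576746400236
(array([ 0.1, -0.1,  0. ]), array([ 3.000e-02, -2.000e-02, -3.377e+01]))
```

View pics/b4w.png

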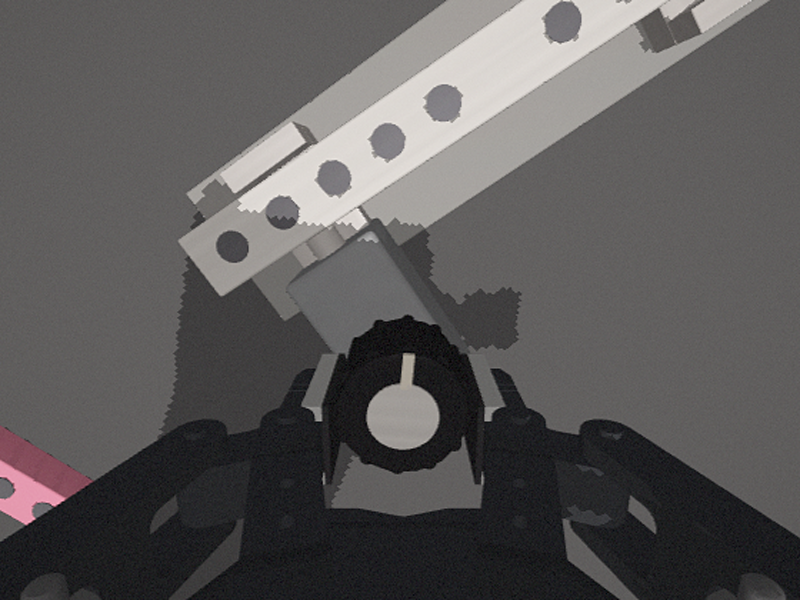

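The foot has come out to the bar at about (320,240), and the mark still sits upright between the pads, so the grip is not slipping. I keep turning.

Call:
{"api": "apply_moves", "payload": {
  "increments": [
    [0,0,0,0,0,4,1],
    [0,0,0,0,0,5,1],
    [0,0,0,0,0,5,1],
    [0,0,0,0,0,5,1],
    [0,0,0,0,0,5,1],
    [0,0,0,0,0,5,1],
    [0,0,0,0,0,5,1],
    [0,0,0,0,0,5,1]
  ]
}}

```text
t: 22.2
eef_pos: [0.4845, 0.1364, 0.0538]
tool_rot: [0.0, 0.768, -0.64, 0.0]
contact_force: [-0.4, -0.5, 2.1]
gripper_width: 0.43
```

```bash
python3 look.py b5;python3 - <<'E'
from st import *
o=bot.get_obs(); print(delta(o,[.4849,.1362,.0538],rot(FIX[2])))
E
```

```text
22.2 [0.48454251 0.1363985  0.05383846] tilt 0.000 roll 0.001 az -1.389 [-0.37120542 -0.50456229  2.10578479] [-0.11682621  0.13823076  0.17766061] [-0.24966116  0.46014466 -0.18214636  2.08960749  0.14299271  0.60359818
 -1.92036044] 0.4295959045045616
(array([ 0.3, -0.3,  0. ]), array([ 3.000e-02, -2.000e-02, -7.291e+01]))
```

View pics/b5w.png

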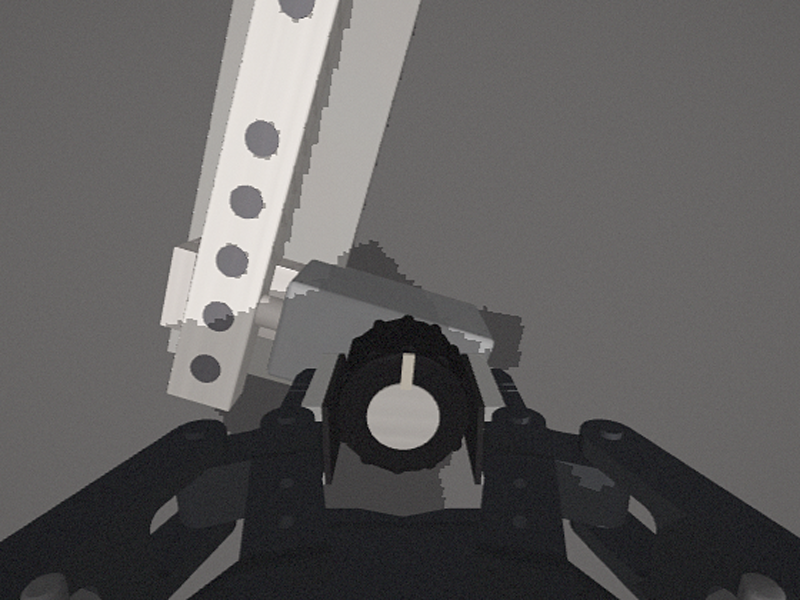

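The bar has been pushed against the +y guide. The torque has risen to about 0.18 N m after 1.27 rad of turning. I turn on for certain slip and check that the torque levels off near 0.2.

Call:
{"api": "apply_moves", "payload": {
  "increments": [
    [0,0,0,0,0,4,1],
    [0,0,0,0,0,5,1],
    [0,0,0,0,0,5,1],
    [0,0,0,0,0,5,1],
    [0,0,0,0,0,5,1],
    [0,0,0,0,0,5,1],
    [0,0,0,0,0,3,1],
    [0,0,0,0,0,1,1]
  ]
}}

```text
t: 23.3
eef_pos: [0.4846, 0.1366, 0.0538]
tool_rot: [-0.0, -0.56, 0.829, -0.0]
contact_force: [0.2, -0.1, 2.5]
gripper_width: 0.421
```

```bash
python3 look.py b6;python3 - <<'E'
from st import *
o=bot.get_obs(); print(delta(o,[.4849,.1362,.0538],rot(FIX[2])))
E
```

```text
23.3 [0.48455731 0.13656595 0.05382   ] tilt 0.000 roll 0.001 az -1.953 [ 0.22348488 -0.09669     2.4515939 ] [-0.17595019  0.12443633  0.22406148] [-0.36872248  0.45437622 -0.03719675  2.09735553  0.03047931  0.59106865
 -2.38078171] 0.42114871992608627
(array([ 0.2, -0.4,  0. ]), array([ 5.0000e-02, -3.0000e-02, -1.0534e+02]))
```

View pics/b6w.png

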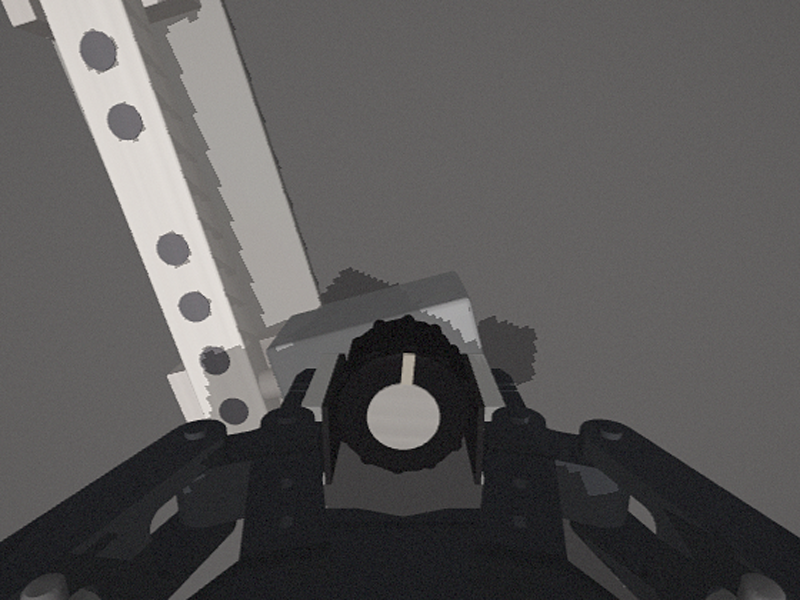

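The knob has turned 1.84 rad in total, with the mark still fixed to the pads. That is beyond the screw's 1.2 rad stop, so the clutch has slipped by at least 0.6 rad. I open and retreat straight up.

Call:
{"api": "apply_moves", "payload": {
  "increments": [
    [0,0,0,0,0,0,0],
    [0,0,0,0,0,0,-1],
    [0,0,0,0,0,0,-1],
    [0,0,0,0,0,0,-1],
    [0,0,-10,0,0,0,-1],
    [0,0,-25,0,0,0,-1],
    [0,0,-40,0,0,0,-1],
    [0,0,-40,0,0,0,-1]
  ]
}}

```text
t: 24.4
eef_pos: [0.4827, 0.136, 0.1707]
tool_rot: [-0.003, -0.561, 0.828, 0.001]
contact_force: [0.1, 1.0, 0.5]
gripper_width: 1.002
```

Call:
{"api": "apply_moves", "payload": {
  "increments": [
    [0,0,-30,0,0,0,-1],
    [0,20,0,0,0,0,-1],
    [0,40,0,0,0,0,-1],
    [0,20,0,0,0,0,-1],
    [0,0,0,0,0,0,-1],
    [0,0,0,0,0,0,-1],
    [0,0,0,0,0,0,-1],
    [0,0,0,0,0,0,-1]
  ]
}}

```text
t: 25.4
eef_pos: [0.4064, 0.1663, 0.2049]
tool_rot: [-0.001, -0.56, 0.828, -0.0]
contact_force: [0.2, 0.3, -0.4]
gripper_width: 0.999
```

```bash
python3 look.py b7; python3 - <<'E'
from st import *
import cv2
t=imaging.read_camera("top"); cv2.imwrite("pics/tfin.png",t[:,:,::-1])
E
```

```text
25.4 [0.40640071 0.16627409 0.2049315 ] tilt 0.001 roll 0.001 az -1.952 [ 0.16357488  0.29061067 -0.37419504] [-0.0592838   0.05253938  0.01049776] [-0.44755107  0.12308111 -0.0898307   2.11569123  0.01429391  0.90452097
 -2.49791945] 0.9986528010558462
```

View pics/b7w.png

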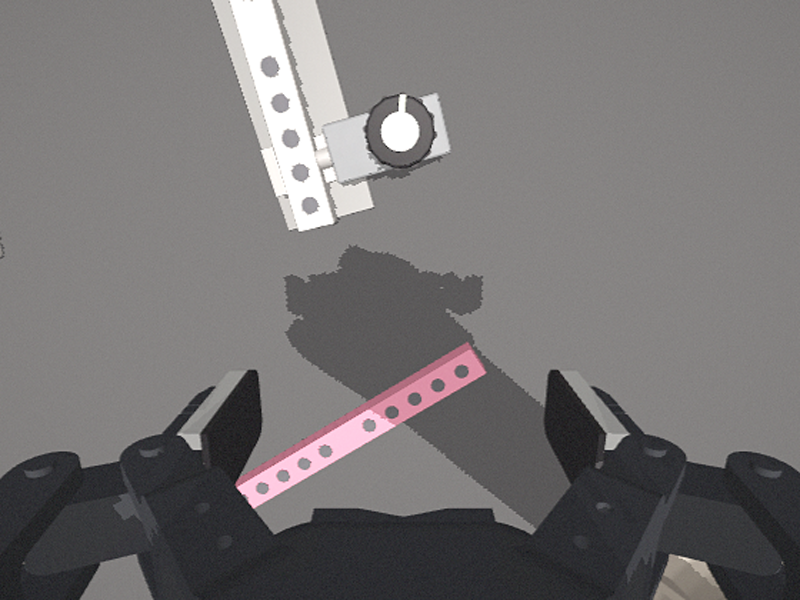

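View pics/b7s.png

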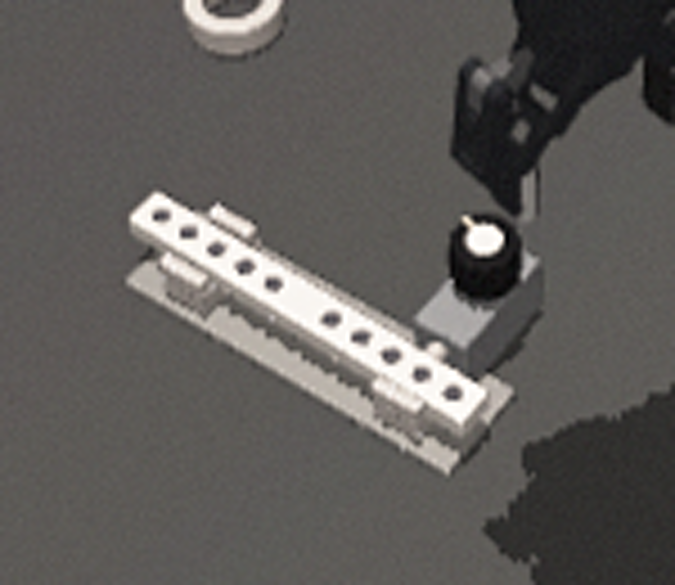

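View pics/tfin.png

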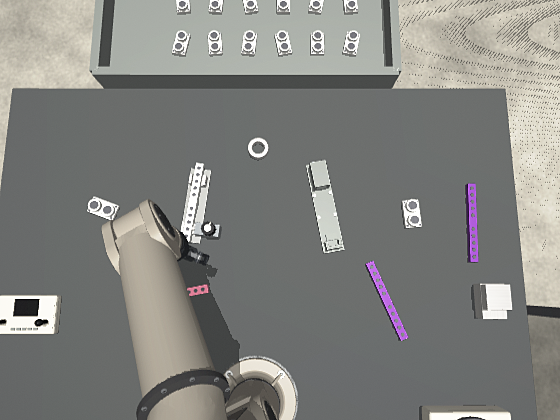

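The final views show the bar flat on both rests, the foot pressing it against the +y guide, the mark turned, and the other parts where they started. The gripper is clear of everything, so I hand in.

```bash
python3 - <<'E'
from station import bot
o=bot.get_obs(); print(o["t"],abs(o["joint_vel"]).max()); print(bot.hand_in())
E
```

```text
25.55 0.0029047643467046006
the job is handed in; nothing more can be done
None
```

The bar is out of its holder, laid in the measuring fixture and clamped. I handed the job in at 25.6 s of the 59 s allowed; the hand-in gives no verdict.

- **Removal:** I tilted the bar to about 0.15 rad about its hood end, which put its lip end roughly 12 mm above the lip. I then drew it out about 108 mm endwise before lifting and levelling it. The force readings showed only the bar's weight, and the bore positions showed no slip in the jaws.
- **Placing:** I set it flat on both rests between the guides and let go. Before clamping it measured 3.8 mm off centre lengthwise and 0.4 mm sideways.
- **Clamping:** I turned the knob 1.84 rad clockwise, and its white mark stayed fixed to the pads, so the grip did not slip. The screw stops at 1.2 rad, so the clutch must have slipped by at least 0.6 rad. The torque levelled at about 0.2 N m.

In the last pictures the foot presses the bar against the +y guide and the gripper stands clear. The castings and ring gauge look unmoved. The bar looks slightly skewed, with its -x end on the +y guide and its +x end nearer mid-channel; I did not measure this.

I could not read the clutch and screw angles directly. The slip is inferred from the knob's turn and the measured torque. No check failed. One torque reading partway through the turn, while the knob was held still, had the opposite sign to the later ones, and I did not look into it.

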